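Show where the spare battery is

ROBOT

A 7-joint arm with a two-finger parallel gripper is mounted at the origin on a cart in front of the work surface, level with it; the furniture and walls round the work are solid. World frame = base frame: x ahead of the robot, y to its left, z up, the work surface at z = 0. Lengths are in m, angles in rad, forces in N, time in s.
With the tool pointing down it reaches from about 0.4 to 0.875 m from the base axis. Payload 19.3 kg.
Tool frame: the origin (TCP) lies midway between the tips of the shut fingers; the grasp point (between the pads) lies 19 mm behind it (bot.pinch_z is the distance from the TCP to the grasp point, in m); z points along the fingers, y is the line along which they close (so a half turn about z gives the same grasp; the last joint's range is limited). The gripper opens to 85 mm and grips with 20 to 120 N. Pads are 22 mm wide; open, the fingers measure 114 mm over their backs; the gripper's body (76 mm by 85 mm) begins 54 mm behind the grasp point. The pads swing forward as they close: fully open they stand 13 mm farther back than shut.
Start: joints at [1.149, 0.521, -0.036, 1.599, 0.021, 1.021, -0.113], TCP at [0.215, -0.587, 0.231] pointing down, gripper open.
Joint ranges: [-2.91, 2.91], [-0.3, 2.13], [-1.5, 1.42], [0.17, 2.43], [-1.26, 4.41], [0.16, 1.93], [-2.52, 2.52]. Speed limits (rad/s): [1.89, 1.89, 2.39, 2.39, 3.01, 3.01, 3.01].

INTERFACE

Orientations are given as [roll, pitch, yaw] about the fixed x, y, z axes, in that order (R = Rz(yaw) Ry(pitch) Rx(roll)).
In Python, from workcell import observe, viewer, bot gives the robot as it stands. The module is installed in compiled form; this text tells all that it offers.
- The arm moves only by the tool play_rows, never from a script. Its argument "motion" is a list of rows, each a list of 7 numbers: the shift along the tool's x, y, z in cm, then the turn, a rotation vector about the tool's x, y, z in rad, then the opening, from -1 (shut) to 1 (fully open), so that 0 is half open. A call has exactly 5 rows; each row is the pose to reach, as a shift and turn from the pose commanded when the call began, along the tool's axes at that moment; what a row does not reach only later rows make up. A row lasts 1/10 s, in which the tool goes at most 50 mm and 8.59 degrees, less where a joint would pass 70% of its speed; a pose out of reach is approached as far as the arm can. A call with a gripper value outside its range is refused whole. The fingers move at their own pace and stop on an object; "squeeze" is the grip in N (left out, the last holds). Time passes only in rows, so rows that repeat a pose let the fingers close, or fill a call up. It gives the time, the measured TCP pose, the force, the opening and the grip force at its end, in the units of the state.
- observe(): the state, without advancing time (a new reading comes with each control period).
- viewer.grab_frame(name): name is "scene" or "side" or "wrist"; returns (picture, depth): 384x512x3 uint8, red, green, blue; 384x512 float32, m along the optical axis (not along the pixel's ray), 0 where there is no reading.
- viewer.camera_info(name): a dict with "fx", "fy", "cx", "cy" (pixels), "R" (3x3) and "t" (3): a world point X has camera coordinates R X + t. Camera axes: x right, y down, z forward; pixel columns grow to the right and rows downward; lengths in m; the calibration is good to about 2 mm. A picture is of the moment at which its call begins: read the wrist's pose just before it. camera_info takes no time and is no camera call; for the wrist camera it gives the pose at the moment of the call.
- bot.job_done(): hands the job in; it is judged then, once.
The state is a dict: "clock": time; "qpos": joint angles; "qd": joint speeds; "joint_efforts": joint torques, N m; "position": TCP position; "tool_rot": TCP orientation; "force": force on the tool from outside, world axes, zero at the start; "moment": the same for the moment, N m; "grip_width": finger opening in m; "finger_force": force on a finger pad.
Only numpy, scipy, OpenCV 4.12 (cv2) and the standard library are available. Lean on these libraries where they do the work, as an engineer would, in place of code of your own. Each camera call takes 0.05 s, during which the arm holds its last target. There are 200 camera calls.

TASK

The wireless keyboard has gone flat: show me where the spare battery is. With the gripper's fingertips, push the sliding cover of the wooden desk organiser to the left until it is fully open, then point at the red battery in its compartment: bring the fingertips directly over it, a few centimetres above, for at least two seconds, and finish still pointing at it. Do not touch, move or pick up the battery or anything else in the organiser, and leave everything else on the desk where it is.

Things in the scene. Friction and masses are not known exactly. Their poses are not given: they have to be found in the camera images.
- organiser: light wooden desk organiser, 132 x 332 x 40 mm, fixed. Origin: centre of its underside; y along its length, to the robot's left at yaw 0 (yaw up to 0.25 rad either way). Walls 6 mm, inside floor at z 5 mm. Its -y half has four compartments, 58 by 76 mm, centres at x = -31 and 31, y = -41 and -121.5 mm, dividers 29 mm high, hidden by a cover at the start; its +y half is an open pen bay
- cover (a joint): sliding cover of darker wood, 122 x 159 x 4 mm, held in grooves so that it cannot lift out; its top is at z 35 mm, 5 mm below the rims. 0 = shut over the four compartments, 0.158 m = fully open against its stop, over the pen bay. Slides along the organiser's +y with about 2 N and stays where it is left. Starts 0 to 12 mm open
- ledge (a point): middle of the steep face of the thumb ledge on the middle of the cover, moving with it. The face looks to the organiser's -y (push on it towards +y), is 80 mm wide along the organiser's x and rises from the cover's top (z 35 mm) to z 52 mm; this point is at z 43 mm. Behind the face a ramp falls towards +y
- battery_mid (a point): centre of the red and silver round battery, 50 mm long, 14 mm across, lying on its side on the floor of one of the four compartments (which one varies), its axis roughly along the organiser's length; centre 12 mm above the desk, top 19 mm
- battery: the same battery, loose; origin on its underside, at the middle of its length
- rubber_eraser: blue and white eraser, 19 x 42 x 11 mm, in another compartment; origin: centre of its underside
- clip: black binder clip, 43 x 26 x 18 mm, in another compartment; origin: on its underside
- tin: round grey-beige balm tin, 41 mm across, 16 mm high, in another compartment; origin: centre of its underside
- black_pen: black pen, 142 mm long, in the open pen bay; origin: middle of its underside
- green_marker: green marker, 142 mm long, in the open pen bay; origin: middle of its underside
- tape: grey and yellow pocket tape measure, 58 x 75 x 27 mm, left of the organiser; leave it; origin: centre of its underside
- glasses: dark red spectacles, 141 x 142 x 42 mm, left of the organiser, farther back; leave them; origin: centre, desk height
- earbuds: white earbud case, 22 x 56 x 41 mm, left of the organiser; leave it; origin: centre of its underside
- hub: white and grey USB hub, 30 x 95 x 12 mm, near the front edge of the desk; leave it; origin: centre of its underside
- desk_stapler: black and white stapler, 26 x 121 x 42 mm, near the front edge; leave it; origin: centre of its underside
- green_notebook: teal notebook, 210 x 152 x 16 mm, lying on the flat red book at the back; leave it; origin: centre of its underside

How it is judged:
By the outcome, as a careful person would: the job done as asked, in the order asked, and still so for the second after the job is handed in, with the robot touching nothing.
It also fails if it takes over 38 s, if anything falls off the work surface, if the arm or the gripper's body presses on something with over 40 N, if the wrist force passes 120 N, or if a joint passes its speed limit or range.

## Working session

There is one attempt and no reset: what is moved stays moved. The work goes in short steps, Python scripts to look and compute and a tool call to move; the robot and the scene stay as the last step left them, time stands still between calls to the robot, and variables do not carry over. Pictures are saved under pics/ and viewed, at most 10 in all, crops included, and the job is handed in when it is done.

Besides the shell and the picture viewer there is one more tool, called after "Emit:" by a JSON object that holds its "method" and its "body". play_rows: Moves the arm, as the interface text tells. Its arguments: {"type":"object","properties":{"motion":{"type":"array"},"squeeze":{"type":"number"}},"required":["motion"]}

```bash
mkdir -p pics
python3 - <<'E'
from workcell import observe, viewer, bot
import cv2, numpy as np
s=observe(); print({k:np.round(v,3) for k,v in s.items()}, bot.pinch_z)
for n in ["scene","side"]:
    p,d=viewer.grab_frame(n); cv2.imwrite(f"pics/{n}0.png",p[:,:,::-1]); np.savez(f"{n}0.npz",p=p,d=d)
    print(n,viewer.camera_info(n))
E
```

```text
{'clock': np.float64(0.0), 'qpos': array([ 1.149,  0.522, -0.036,  1.6  ,  0.021,  1.021, -0.113]), 'qd': array([ 0.   ,  0.   , -0.   , -0.   , -0.001, -0.   , -0.002]), 'joint_efforts': array([ 2.0000e-03, -9.2710e+01,  1.9820e+00, -3.6993e+01,  1.8000e-02,
        8.0000e-03, -0.0000e+00]), 'position': array([ 0.215, -0.586,  0.231]), 'tool_rot': array([-3.14 ,  0.   ,  0.352]), 'force': array([-1.172,  0.011,  1.114]), 'moment': array([-0.026,  0.013,  0.002]), 'finger_force': np.float64(0.0), 'grip_width': np.float64(0.085)} 0.0187
scene {'fx': 437.7803337085221, 'fy': 437.7803337085221, 'cx': 254.50322880037808, 'cy': 196.513294448093, 'R': array([[-0.5969688 , -0.80225264, -0.00435263],
       [-0.55439421,  0.4164429 , -0.72057087],
       [ 0.5798925 , -0.42774526, -0.69336764]]), 't': array([0.48810923, 0.24882974, 0.83767999])}
side {'fx': 498.7946120659239, 'fy': 498.7946120659239, 'cx': 244.28484633598976, 'cy': 192.357602147171, 'R': array([[-0.92701458, -0.37476841, -0.01387845],
       [-0.14670963,  0.39645654, -0.90625521],
       [ 0.34513802, -0.83807568, -0.42250313]]), 't': array([0.53829315, 0.04030544, 1.31206145])}
```

View pics/scene0.png

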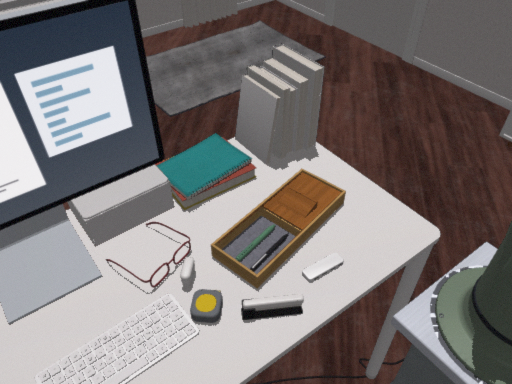

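View pics/side0.png

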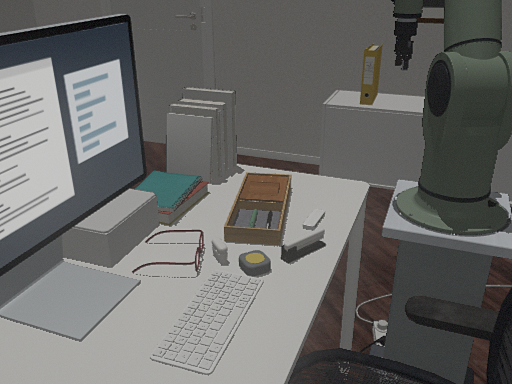

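The scene view shows the organiser from about (215,245) to (345,190), with the cover at (305,200) and the pens at (260,245). The arm is clear, to the right. Next I'll fit the organiser's pose from the wood points and depth.

```bash
cat > h.py <<'E'
import numpy as np, cv2
from workcell import observe, viewer, bot
def pts(d,c):
    v,u=np.indices(d.shape); X=np.stack([(u-c['cx'])/c['fx']*d,(v-c['cy'])/c['fy']*d,d],-1)
    return (X-c['t'])@c['R']
E
python3 - <<'E'
from h import *
for n,roi in [("scene",(160,290,200,360)),("side",(165,250,215,300))]:
    z=np.load(n+"0.npz"); p,d=z['p'],z['d']; X=pts(d,viewer.camera_info(n))
    hsv=cv2.cvtColor(p,cv2.COLOR_RGB2HSV)
    m=(hsv[...,0]>5)&(hsv[...,0]<25)&(hsv[...,1]>110)&(d>0)
    r=np.zeros_like(m); r[roi[0]:roi[1],roi[2]:roi[3]]=1; m&=r
    P=X[m]; print(n,m.sum(),np.percentile(P[:,2],[1,10,50,90,99]).round(4))
    top=P[(P[:,2]>.026)&(P[:,2]<.056)]
    (cx,cy),(w,h),a=cv2.minAreaRect((top[:,:2]).astype(np.float32)*1000); print("rect mm",cx,cy,w,h,a)
    if w>h: a-=90
    yaw=np.radians((a+90)%180-90)
    c=np.array([cx,cy])/1000; R=np.array([[np.cos(yaw),-np.sin(yaw)],[np.sin(yaw),np.cos(yaw)]])
    L=np.c_[(P[:,:2]-c)@R,P[:,2]]*1000
    print("yaw",yaw)
    # height profile along organiser y in middle band
    for y in range(-160,20,6):
        s=L[(abs(L[:,0])<30)&(abs(L[:,1]-y)<3)]
        if len(s): print(y,len(s),s[:,2].mean().round(1),s[:,2].max().round(1))
    T=X[...,2]; nr=np.hypot(X[...,0]-c[0],X[...,1]-c[1])
    print("desk z",np.median(T[(nr<.35)&(abs(T)<.02)]))
    cv2.imwrite(f"pics/{n}1.png",cv2.resize(p[roi[0]:roi[1],roi[2]:roi[3],::-1],None,fx=4,fy=4,interpolation=cv2.INTER_CUBIC))
E
```

```text
scene 5125 [0.0032 0.0129 0.0345 0.0411 0.0508]
rect mm 522.75244140625 203.7099151611328 264.4637756347656 332.46990966796875 12.726964950561523
yaw 0.22212744217321592
-160 29 36.1 40.8
-154 21 35.0 38.0
-148 18 35.2 41.0
-142 22 35.1 41.1
-136 21 35.6 42.6
-130 17 35.4 39.9
-124 21 35.0 38.6
-118 19 35.3 40.5
-112 17 35.8 40.1
-106 24 36.3 42.1
-100 18 35.6 40.5
-94 11 36.0 41.0
-88 12 36.3 40.1
-82 14 38.5 51.7
-76 21 40.5 53.7
-70 20 37.3 48.6
-64 20 38.1 50.3
-58 17 37.5 46.1
-52 21 36.9 41.8
-46 28 36.7 41.7
-40 21 35.6 38.8
-34 24 35.6 42.2
-28 27 35.8 41.7
-22 24 32.7 37.9
-16 23 35.0 41.7
-10 26 35.4 43.3
-4 47 31.7 41.0
2 73 19.8 41.7
8 16 23.6 37.7
14 22 25.9 42.4
desk z 0.00020815966478185844
side 987 [0.0305 0.0319 0.0342 0.0457 0.0502]
rect mm 463.36798095703125 175.24815368652344 122.04222869873047 307.6260986328125 12.971921920776367
yaw 0.22640274782917463
-148 8 34.7 38.0
-142 16 33.5 39.6
-136 20 32.5 34.9
-130 15 32.7 35.1
-124 13 32.9 35.3
-118 23 33.2 35.1
-112 15 32.5 35.4
-106 10 33.9 36.2
-70 3 49.5 50.0
-64 28 48.3 52.1
-58 31 47.0 53.3
-52 34 45.5 48.6
-46 39 43.2 47.0
-40 33 41.3 45.7
-34 37 39.0 42.5
-28 34 36.9 40.2
-22 37 35.5 40.0
-16 23 34.1 36.2
-10 28 33.4 37.4
-4 22 32.9 34.9
2 20 33.4 36.3
8 25 33.4 36.1
14 8 33.5 36.2
desk z -0.001262735217609649
```

View pics/scene1.png

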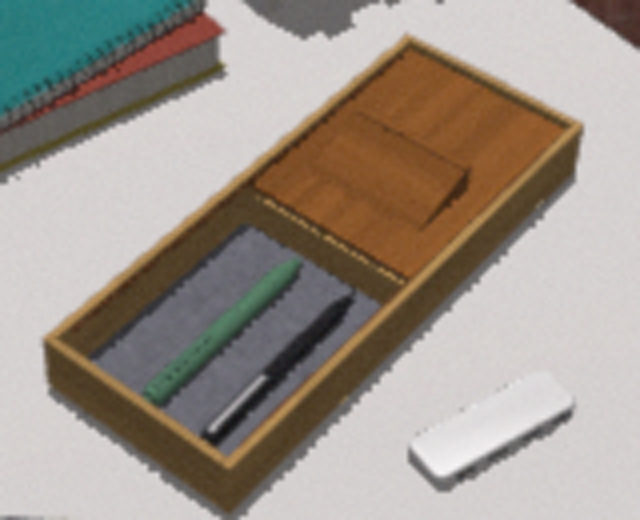

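The crop shows the rim corners at (47,342), (408,38), (582,127) and (230,465), and the ledge's top edge from (360,112) to (470,170). I'll cast those onto their planes.

```bash
cat >> h.py <<'E'
def cast(uv,z,c):
    uv=np.atleast_2d(uv); r=np.c_[(uv[:,0]-c['cx'])/c['fx'],(uv[:,1]-c['cy'])/c['fy'],np.ones(len(uv))]@c['R']
    o=-c['R'].T@c['t']; return o+r*((z-o[2])/r[:,2])[:,None]
E
python3 - <<'E'
from h import *
c=viewer.camera_info("scene")
f=lambda a:np.array(a)/4+[199.6,159.6]
K=cast(f([[47,342],[408,38],[582,127],[230,465]]),.04,c)[:,:2]; print("corners",K.round(4))
for i in range(4): print(np.linalg.norm(K[i]-K[i-1]))
e=(K[0]-K[1])+(K[3]-K[2]); yaw=np.arctan2(-e[0],e[1]); O=K.mean(0)
e2=(K[2]-K[1])+(K[3]-K[0]); print("yaw long",yaw,"short",np.arctan2(-e2[1],-e2[0]))
print("O",O)
R=np.array([[np.cos(yaw),-np.sin(yaw)],[np.sin(yaw),np.cos(yaw)]])
G=cast(f([[360,112],[470,170]]),.052,c)[:,:2]; print("ledge top org",(G-O)@R)
print("cover left edge",(cast(f([[255,190],[405,278]]),.035,c)[:,:2]-O)@R)
for n in ["scene"]:
    z=np.load(n+"0.npz"); p,d=z['p'],z['d']; X=pts(d,c); h=cv2.cvtColor(p,cv2.COLOR_RGB2HSV)
    m=((h[...,0]>5)&(h[...,0]<25)&(h[...,1]>110)&(d>0)&(X[...,2]>.034)&(X[...,2]<.047)).astype(np.uint8)
    k,l,st,_=cv2.connectedComponentsWithStats(m); i=1+st[1:,4].argmax(); print(st[i])
    print(cv2.minAreaRect((X[l==i][:,:2]*1000).astype(np.float32)))
E
```

```text
corners [[0.4829 0.3637]
 [0.5563 0.0449]
 [0.4311 0.0158]
 [0.3607 0.3333]]
0.12595209383362957
0.32707329195805435
0.12861075199383615
0.32527649989479485
yaw long 0.22223716471717095 short 0.23593248483139528
O [0.45776576 0.18941582]
ledge top org [[ 0.03806307 -0.07695865]
 [-0.04018832 -0.07875163]]
cover left edge [[ 0.05454897  0.00098841]
 [-0.05295832 -0.00011766]]
[ 212  170  133  109 2665]
((458.462158203125, 189.2010498046875), (132.36026000976562, 332.4385070800781), 12.793495178222656)
```

```bash
cat >> h.py <<'E'
from scipy.spatial.transform import Rotation as Rt
YAW=.224; O=np.array([.458,.1893]); RO=np.array([[np.cos(YAW),-np.sin(YAW)],[np.sin(YAW),np.cos(YAW)]])
def org(x,y): return O+RO@[x,y]
def go(*w,yaw=YAW):
    """tool-frame shift (cm) and turn from the present pose to each world point, tool down"""
    s=observe(); R=Rt.from_euler('xyz',s['tool_rot']); print(s['clock'],np.round(s['position'],4),np.round(s['tool_rot'],3),np.round(s['force'],1))
    for p in w:
        print(np.round(R.inv().apply(np.array(p)-s['position'])*100,1),np.round((R.inv()*Rt.from_euler('xyz',[np.pi,0,yaw])).as_rotvec(),3))
E
python3 -c "
from h import *
a=org(0,-.115); print(a)
go((.40,-.46,.231),(.49,-.25,.231),(.50,-.1,.2),(*a,.15))"
```

```text
[0.48354512 0.07717308]
0.1 [ 0.2153 -0.5864  0.2308] [-3.141  0.     0.352] [-0.8 -0.6  0.4]
[21.7 -5.5 -0. ] [-0.001  0.     0.128]
[ 37.4 -22.1  -0. ] [-0.001  0.     0.128]
[ 43.5 -35.8   3.1] [-0.001  0.     0.128]
[ 48.1 -53.    8.1] [-0.001  0.     0.128]
```

Emit:
{"method": "play_rows", "body": {"motion": [[4.5,-1,0,0,0,0.02,-1],[9,-2.2,0,0,0,0.04,-1],[13.5,-3.5,0,0,0,0.06,-1],[18,-4.5,0,0,0,0.09,-1],[21.7,-6.5,0,0,0,0.128,-1]], "squeeze": 30}}

```text
clock: 0.6
position: [0.3988, -0.4496, 0.2309]
tool_rot: [-3.141, -0.0, 0.223]
force: [0.7, 0.3, -0.7]
grip_width: 0.0121
finger_force: 0.0
```

```bash
python3 -c "
from h import *
a=org(0,-.115)
go((.48,-.28,.231),(.50,-.1,.2),(*a,.15))"
```

```text
0.6 [ 0.3988 -0.4496  0.2309] [-3.141 -0.     0.223] [ 0.7  0.3 -0.7]
[ 11.7 -14.7   0. ] [-0.    -0.    -0.001]
[ 17.6 -31.8   3.1] [-0.    -0.    -0.001]
[ 19.9 -49.5   8.1] [-0.    -0.    -0.001]
```

Emit:
{"method": "play_rows", "body": {"motion": [[3,-3.8,0,0,0,0,-1],[6,-7.6,0,0,0,0,-1],[9,-11.4,0,0,0,0,-1],[11.5,-15.5,0.5,0,0,0,-1],[13.2,-20,1,0,0,0,-1]]}}

```text
clock: 1.1
position: [0.4819, -0.2246, 0.221]
tool_rot: [-3.142, -0.0, 0.224]
force: [1.2, 0.2, -0.0]
grip_width: 0.0002
finger_force: 0.0
```

Emit:
{"method": "play_rows", "body": {"motion": [[1.5,-4.6,0.5,0,0,0,-1],[2.8,-9.2,1,0,0,0,-1],[3.9,-14,1.5,0,0,0,-1],[4.8,-18.5,2,0,0,0,-1],[5.5,-23,3,0,0,0,-1]]}}

```text
clock: 1.6
position: [0.4835, 0.0117, 0.1914]
tool_rot: [3.142, -0.001, 0.224]
force: [0.5, -0.9, -0.2]
grip_width: -0.0001
finger_force: 0.0
```

```bash
python3 -c "
from h import *
a=org(0,-.115)
go((*a,.15),(*a,.041))"
```

```text
1.6 [0.4835 0.0117 0.1914] [ 3.142e+00 -1.000e-03  2.240e-01] [ 0.5 -0.9 -0.2]
[ 1.5 -6.4  4.1] [ 0.    -0.001 -0.   ]
[ 1.4 -6.4 15. ] [ 0.    -0.001 -0.   ]
```

Emit:
{"method": "play_rows", "body": {"motion": [[0.6,-2.5,3,0,0,0,-1],[1.2,-5,6,0,0,0,-1],[1.4,-6.4,9,0,0,0,-1],[1.4,-6.4,12,0,0,0,-1],[1.4,-6.4,13,0,0,0,-1]]}}

```text
clock: 2.1
position: [0.4816, 0.0755, 0.0589]
tool_rot: [-3.142, 0.004, 0.225]
force: [0.2, -0.7, 0.5]
grip_width: 0.0002
finger_force: 0.0
```

Run:
```python
from h import *
import cv2
p,d=viewer.grab_frame("scene"); w,_=viewer.grab_frame("wrist")
cv2.imwrite("pics/s2.png",np.hstack([cv2.resize(p[150:290,200:360,::-1],(640,560))[:, :],]))
go((*org(0,-.115),.041),(*org(0,-.09),.041))
```

```text
2.2 [0.4823 0.075  0.0605] [3.141e+00 2.000e-03 2.240e-01] [-0.1  0.5  0. ]
[ 0.2 -0.2  1.9] [ 0.     0.002 -0.   ]
[ 0.2 -2.7  1.9] [ 0.     0.002 -0.   ]
```

View pics/s2.png

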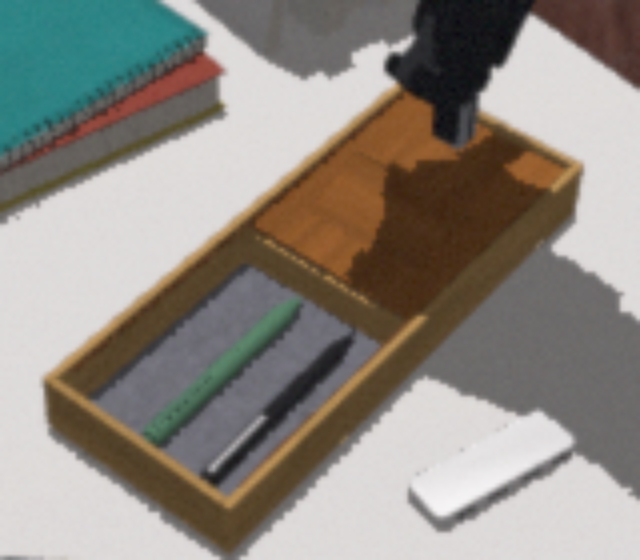

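The fingertips, at (460,140) in the crop, are over the cover behind the ledge and free of the walls. I'll go down to 42 mm and approach the face.

Emit:
{"method": "play_rows", "body": {"motion": [[0.2,0,0.7,0,0,0,-1],[0.2,0,1.3,0,0,0,-1],[0.2,0,1.7,0,0,0,-1],[0.2,0,1.8,0,0,0,-1],[0.2,0,1.8,0,0,0,-1]]}}

```text
clock: 2.7
position: [0.485, 0.0757, 0.0434]
tool_rot: [-3.142, -0.0, 0.224]
force: [-0.3, -0.0, -0.3]
grip_width: -0.0002
finger_force: 0.0
```

Emit:
{"method": "play_rows", "body": {"motion": [[0,-0.7,0,0,0,0,-1],[0,-1.4,0,0,0,0,-1],[0,-2.1,0,0,0,0,-1],[0,-2.8,0,0,0,0,-1],[0,-3.5,0,0,0,0,-1]]}}

```text
clock: 3.2
position: [0.4771, 0.1106, 0.0434]
tool_rot: [3.141, -0.0, 0.224]
force: [0.2, -1.0, 0.8]
grip_width: -0.0001
finger_force: 1.0
```

```bash
python3 -c "
from h import *
s=observe(); print(RO.T@(s['position'][:2]-O))
go((*org(0,.05),.042),(*org(0,.08),.042))"
```

```text
[ 0.00114936 -0.08100832]
3.2 [0.4771 0.1106 0.0434] [ 3.141 -0.     0.224] [ 0.2 -1.   0.8]
[ -0.1 -13.1   0.1] [ 0. -0. -0.]
[ -0.1 -16.1   0.1] [ 0. -0. -0.]
```

Emit:
{"method": "play_rows", "body": {"motion": [[-0.1,-1,0,0,0,0,-1],[-0.1,-2.2,0,0,0,0,-1],[-0.1,-3.6,0,0,0,0,-1],[-0.1,-5,0,0,0,0,-1],[-0.1,-6,0,0,0,0,-1]]}}

```text
clock: 3.7
position: [0.4626, 0.1698, 0.0434]
tool_rot: [-3.141, -0.0, 0.225]
force: [2.3, -0.9, 0.9]
grip_width: -0.0003
finger_force: 1.1
```

Emit:
{"method": "play_rows", "body": {"motion": [[0,-1.2,0,0,0,0,-1],[0,-2.6,0,0,0,0,-1],[0,-4,0,0,0,0,-1],[0,-5.2,0,0,0,0,-1],[0,-6,0,0,0,0,-1]]}}

```text
clock: 4.2
position: [0.4492, 0.2281, 0.0433]
tool_rot: [-3.141, 0.0, 0.225]
force: [1.2, -1.7, 1.6]
grip_width: -0.0001
finger_force: 1.1
```

Run:
```python
from h import *
p,d=viewer.grab_frame("scene"); np.savez("s3.npz",p=p,d=d)
cv2.imwrite("pics/s3.png",cv2.resize(p[150:290,200:360,::-1],(640,560)))
s=observe(); print(RO.T@(s['position'][:2]-O))
go((*org(0,.07),.043))
```

```text
[2.39271588e-05 4.07658252e-02]
4.25 [0.449  0.2291 0.0433] [-3.141 -0.     0.226] [-0.9  2.3  0.2]
[ 0.  -2.9  0. ] [-0.001 -0.     0.002]
```

View pics/s3.png

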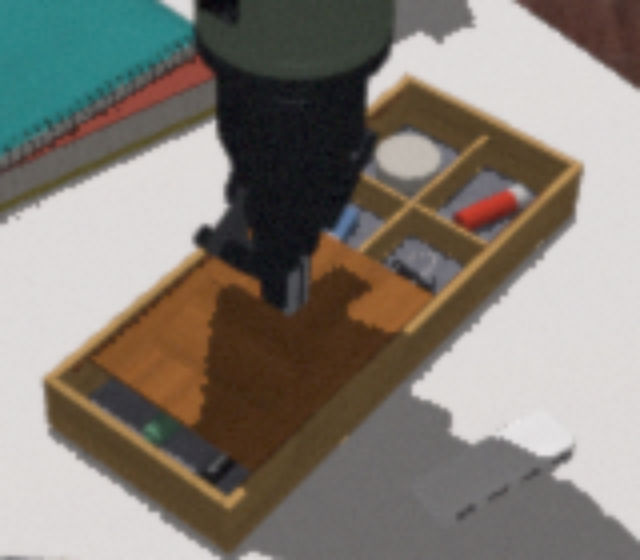

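The cover is mostly open. The red battery is at (490,207) in the crop, which is the -x, far -y compartment. I'll push the last stretch gently.

Emit:
{"method": "play_rows", "body": {"motion": [[0,-0.8,0,0,0,0,-1],[0,-1.6,0,0,0,0,-1],[0,-2.2,0,0,0,0,-1],[0,-2.5,0,0,0,0,-1],[0,-2.7,0,0,0,0,-1]]}}

```text
clock: 4.75
position: [0.444, 0.25, 0.043]
tool_rot: [3.138, 0.002, 0.221]
force: [8.0, -25.8, 5.3]
grip_width: -0.0001
finger_force: 13.1
```

Emit:
{"method": "play_rows", "body": {"motion": [[0,-0.1,0,0,0,0,-1],[0,-0.2,0,0,0,0,-1],[0,-0.3,0,0,0,0,-1],[0,-0.4,0,0,0,0,-1],[0,-0.4,0,0,0,0,-1]]}}

```text
clock: 5.25
position: [0.4438, 0.2504, 0.043]
tool_rot: [3.134, 0.003, 0.218]
force: [12.1, -36.2, 8.5]
grip_width: -0.0004
finger_force: 19.3
```

The push stalled at 36 N, so the cover is at its stop. I'll back off and rise.

Emit:
{"method": "play_rows", "body": {"motion": [[0,0.7,0,0,0,0,-1],[0,1.4,0,0,0,0,-1],[0,2.4,0,0,0,0,-1],[0,3.6,-1.5,0,0,0,-1],[0,5,-4,0,0,0,-1]]}}

```text
clock: 5.75
position: [0.453, 0.2076, 0.0827]
tool_rot: [3.141, 0.002, 0.225]
force: [0.8, -0.6, 0.4]
grip_width: -0.0004
finger_force: 0.0
```

Emit:
{"method": "play_rows", "body": {"motion": [[0,1.5,-3,0,0,0,-1],[0,2.5,-6,0,0,0,-1],[0,3,-10,0,0,0,-1],[0,3,-13,0,0,0,-1],[0,3,-13,0,0,0,-1]]}}

```text
clock: 6.25
position: [0.462, 0.1793, 0.217]
tool_rot: [-3.14, -0.006, 0.223]
force: [-0.3, -0.1, -0.9]
grip_width: 0.0
finger_force: 0.0
```

Run:
```python
from h import *
c=viewer.camera_info("scene"); p,d=viewer.grab_frame("scene")
wc=viewer.camera_info("wrist"); w,wd=viewer.grab_frame("wrist")
cv2.imwrite("pics/s4.png",np.hstack([cv2.resize(p[150:290,200:360,::-1],(400,350)),cv2.resize(w[:,:,::-1],(400,350))]))
for n,im,cc in [("scene",p,c),("wrist",w,wc)]:
    h=cv2.cvtColor(im,cv2.COLOR_RGB2HSV); m=(((h[...,0]<6)|(h[...,0]>174))&(h[...,1]>170)&(h[...,2]>80)).astype(np.uint8)
    k,l,st,ce=cv2.connectedComponentsWithStats(m)
    for i in range(1,k):
        if st[i,4]>15:
            q=cast(ce[i],.014,cc)[0]; print(n,st[i],ce[i].round(1),q.round(4),(RO.T@(q[:2]-O)).round(4))
go((*org(-.031,-.1215),.12))
```

```text
scene [314 198  15   9  67] [321.4 202.3] [0.4555 0.0668 0.014 ] [-0.0296 -0.1189]
wrist [326 189  30  17 268] [340.7 197.1] [0.4559 0.0659 0.014 ] [-0.0295 -0.1199]
6.35 [0.4606 0.1788 0.2136] [-3.141e+00 -1.000e-03  2.240e-01] [-0.5  0.4 -0.8]
[-3.1 11.1  9.4] [-0.    -0.001 -0.   ]
```

View pics/s4.png

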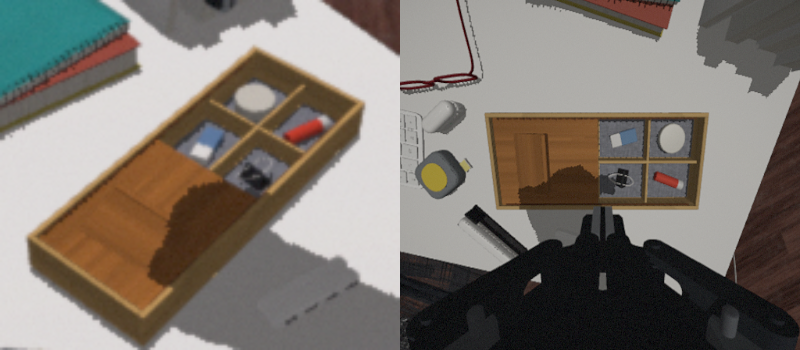

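The cover spans the whole pen bay. The battery is red with a silver tip on the -y side, about (668,181) in the wrist half of the picture. I'll check the cover's edge and compute the pointing move.

Run:
```python
from h import *
wc=viewer.camera_info("wrist")
print("cover edge",[(RO.T@(q[:2]-O)).round(4) for q in cast([[253.4,150],[253.4,200]],.035,wc)])
t=org(-.031,-.1245); print(t); go((*t,.12),(*t,.055))
```

```text
cover edge [array([ 0.034 , -0.0044]), array([-0.0281, -0.0041])]
[0.45542985 0.06102434]
6.35 [0.4606 0.1788 0.2136] [-3.141e+00 -1.000e-03  2.240e-01] [-0.5  0.4 -0.8]
[-3.1 11.4  9.4] [-0.    -0.001 -0.   ]
[-3.1 11.4 15.9] [-0.    -0.001 -0.   ]
```

Emit:
{"method": "play_rows", "body": {"motion": [[-0.8,3.5,1,0,0,0,-1],[-1.8,7,3,0,0,0,-1],[-2.6,10,5,0,0,0,-1],[-3.1,11.4,8,0,0,0,-1],[-3.1,11.4,9.4,0,0,0,-1]]}}

```text
clock: 6.85
position: [0.4537, 0.0583, 0.1165]
tool_rot: [3.141, 0.004, 0.221]
force: [0.7, 0.1, 0.0]
grip_width: 0.0002
finger_force: 0.0
```

Run:
```python
from h import *
wc=viewer.camera_info("wrist"); w,wd=viewer.grab_frame("wrist")
h=cv2.cvtColor(w,cv2.COLOR_RGB2HSV); m=(((h[...,0]<6)|(h[...,0]>174))&(h[...,1]>170)&(h[...,2]>60)).astype(np.uint8)
k,l,st,ce=cv2.connectedComponentsWithStats(m)
for i in range(1,k):
    if st[i,4]>30: q=cast(ce[i],.014,wc)[0]; print(st[i],ce[i].round(1),(RO.T@(q[:2]-O)).round(4))
cv2.imwrite("pics/w5.png",w[:,:,::-1])
go((*org(-.031,-.1245),.055))
```

```text
[230 178  43  24 524] [251.  189.1] [-0.0289 -0.1197]
6.9 [0.4533 0.0594 0.1154] [-3.142  0.006  0.222] [-2.5  0.6 -2.9]
[ 0.3 -0.1  6. ] [-0.     0.006 -0.002]
```

View pics/w5.png

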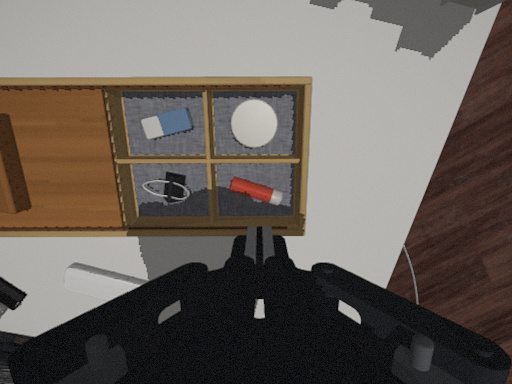

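The battery spans (230,184) to (283,199), so its centre agrees with the target. The cover edge at (105,90) is clear of all four compartments. I'll descend and hold.

Emit:
{"method": "play_rows", "body": {"motion": [[0.2,0,2,0,0,0,-1],[0.2,0,3.5,0,0,0,-1],[0.2,0,4.8,0,0,0,-1],[0.2,0,5.6,0,0,0,-1],[0.2,0,6,0,0,0,-1]]}}

```text
clock: 7.4
position: [0.457, 0.0615, 0.0586]
tool_rot: [-3.141, 0.001, 0.224]
force: [-0.0, 0.3, -0.5]
grip_width: -0.0004
finger_force: 0.0
```

Emit:
{"method": "play_rows", "body": {"motion": [[0,0,0,0,0,0,-1],[0,0,0,0,0,0,-1],[0,0,0,0,0,0,-1],[0,0,0,0,0,0,-1],[0,0,0,0,0,0,-1]]}}

```text
clock: 7.9
position: [0.4576, 0.0614, 0.0596]
tool_rot: [-3.142, -0.0, 0.224]
force: [-0.1, -0.4, -0.8]
grip_width: -0.0001
finger_force: 0.0
```

Run:
```python
from h import *
p,d=viewer.grab_frame("scene"); q,_=viewer.grab_frame("side")
cv2.imwrite("pics/s6.png",np.hstack([cv2.resize(p[150:290,200:360,::-1],(400,350)),cv2.resize(q[150:290,180:340,::-1],(400,350))]))
s=observe(); print(RO.T@(s['position'][:2]-O)); go((*org(-.031,-.1245),.055))
```

```text
[-0.02884614 -0.12468872]
8.0 [0.4576 0.0613 0.0594] [-3.142 -0.     0.224] [ 0.3 -0.2 -0.2]
[-0.2 -0.   0.4] [-0. -0. -0.]
```

View pics/s6.png

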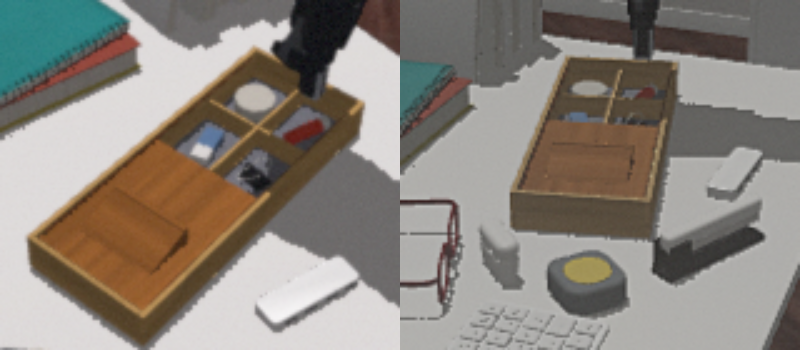

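The fingertips are above the battery at (315,95), and the cover lies fully over the pen bay. I'll trim by 2 mm in x and 4 mm down, then hold for over two seconds.

Emit:
{"method": "play_rows", "body": {"motion": [[-0.1,0,0.2,0,0,0,-1],[-0.2,0,0.4,0,0,0,-1],[-0.2,0,0.4,0,0,0,-1],[-0.2,0,0.4,0,0,0,-1],[-0.2,0,0.4,0,0,0,-1]]}}

```text
clock: 8.5
position: [0.4556, 0.0609, 0.0553]
tool_rot: [-3.142, 0.0, 0.224]
force: [1.3, -0.1, -0.4]
grip_width: -0.0
finger_force: 0.0
```

Emit:
{"method": "play_rows", "body": {"motion": [[0,0,0,0,0,0,-1],[0,0,0,0,0,0,-1],[0,0,0,0,0,0,-1],[0,0,0,0,0,0,-1],[0,0,0,0,0,0,-1]]}}

```text
clock: 9.0
position: [0.4556, 0.0609, 0.0553]
tool_rot: [-3.142, -0.0, 0.224]
force: [0.2, -0.1, -0.1]
grip_width: 0.0003
finger_force: 0.0
```

Emit:
{"method": "play_rows", "body": {"motion": [[0,0,0,0,0,0,-1],[0,0,0,0,0,0,-1],[0,0,0,0,0,0,-1],[0,0,0,0,0,0,-1],[0,0,0,0,0,0,-1]]}}

```text
clock: 9.5
position: [0.4555, 0.0609, 0.0553]
tool_rot: [-3.142, 0.0, 0.224]
force: [0.1, 0.6, -0.2]
grip_width: 0.0001
finger_force: 0.0
```

Emit:
{"method": "play_rows", "body": {"motion": [[0,0,0,0,0,0,-1],[0,0,0,0,0,0,-1],[0,0,0,0,0,0,-1],[0,0,0,0,0,0,-1],[0,0,0,0,0,0,-1]]}}

```text
clock: 10.0
position: [0.4555, 0.0609, 0.0553]
tool_rot: [-3.142, 0.0, 0.224]
force: [-0.5, -0.5, 0.8]
grip_width: -0.0003
finger_force: 0.0
```

Emit:
{"method": "play_rows", "body": {"motion": [[0,0,0,0,0,0,-1],[0,0,0,0,0,0,-1],[0,0,0,0,0,0,-1],[0,0,0,0,0,0,-1],[0,0,0,0,0,0,-1]]}}

```text
clock: 10.5
position: [0.4556, 0.0609, 0.0553]
tool_rot: [-3.142, 0.0, 0.224]
force: [0.9, 0.0, 0.5]
grip_width: -0.0002
finger_force: 0.0
```

Emit:
{"method": "play_rows", "body": {"motion": [[0,0,0,0,0,0,-1],[0,0,0,0,0,0,-1],[0,0,0,0,0,0,-1],[0,0,0,0,0,0,-1],[0,0,0,0,0,0,-1]]}}

```text
clock: 11.0
position: [0.4555, 0.0609, 0.0553]
tool_rot: [-3.142, 0.0, 0.224]
force: [-0.5, -0.3, 1.5]
grip_width: 0.0002
finger_force: 0.0
```

```bash
python3 -c "
from h import *
s=observe(); print(s['clock'],s['position'],RO.T@(s['position'][:2]-O)); print(bot.job_done())"
```

```text
11.0 [0.45553764 0.06088491 0.05529186] [-0.03092587 -0.12465989]
the job is handed in; nothing more can be done
None
```

I pushed the cover open to its stop, then held the fingertips about 36 mm above the top of the red battery for over 2.5 s without touching it; they were still there when I handed the job in at 11 s.

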